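# Slide a wood block under the spring flap of a drilling jig

## Robot

A 6-joint arm with a two-finger parallel gripper is mounted at the origin on the work surface; the furniture and walls round the work are solid. World frame = base frame: x ahead of the robot, y to its left, z up, the work surface at z = 0. Lengths are in m, angles in rad, forces in N, time in s.
With the tool pointing down it reaches from about 0.4 to 0.825 m from the base axis. Payload 7 kg.
Tool frame: the origin (TCP) lies on the centre line of the jaws, within the pads' length; the fingertips stand tip_reach ahead of it and the grasp point (between the pads) is the TCP (tip_reach is the distance from the TCP to the fingertips, in m); z points along the fingers, y is the line along which they close (so a half turn about z gives the same grasp; the last joint's range is limited). The gripper opens to 88 mm and grips with 3 to 60 N. Pads are 19 mm wide; open, the fingers measure 130 mm over their backs; the gripper's body (78 mm by 193 mm) begins 47 mm behind the grasp point.
Start: joints at [-0.869, 0.359, 0.012, 0, -1.224, -0.288], TCP at [0.271, -0.618, 0.246] pointing down, gripper open.
Joint ranges: [-3.07, 3.07], [-1.43, 2.12], [-1.02, 1.25], [-3.03, 1.67], [-3.05, -0], [-3.03, 3.03]. Speed limits (rad/s): [2.39, 2.39, 3.01, 3.14, 3.14, 3.14].

## Interface

Orientations are given as [roll, pitch, yaw] about the fixed x, y, z axes, in that order (R = Rz(yaw) Ry(pitch) Rx(roll)).
In Python, from station import get_state, grab_frame, calibration, job_done, find_in, mark_of, tip_reach gives the robot as it stands.
- The arm moves only by the shell command python3 -m handwheel 'ROWS' [OPENING] [FORCE]. ROWS is JSON, a list of rows, each an object with "delta_pos": the shift along the world's x, y, z in units of 30 mm (1.0 is 30 mm), a list of three; "dr": the turn, a rotation vector about the world's x, y, z in degrees, a list of three. In form: [{"delta_pos": [tx, ty, tz], "dr": [rx, ry, rz]}, ...]. A call has 1 to 10 rows; each row shifts and turns the commanded pose from where the row before left it; what a row does not reach is not made up. A row lasts 1/10 s, in which the tool goes at most 50 mm and 8.59 degrees, less where a joint would pass 70% of its speed; a pose out of reach is approached as far as the arm can. A call is refused whole if a number of a shift passes 1 or a number of a turn 8.59, either way. A call with a gripper value outside its range is refused whole. OPENING is the closure, from -1 (fully open) to 1 (shut), set as the call begins (- or left out, the last holds). The fingers move at their own pace and stop on an object; FORCE is the grip in N (left out, the last holds). Time passes only in rows, so rows that do not move let the fingers close. It gives the time, the measured TCP pose, the force, the opening and the grip force at its end, in the units of the state.
- get_state(): the state, without advancing time (a new reading comes with each control period).
- grab_frame(name): name is "side" or "top" or "wrist"; returns the picture (384x512x3 uint8, red, green, blue); there is no depth.
- calibration(name): a dict with "fx", "fy", "cx", "cy" (pixels), "extrinsics" (4x4, takes a point from world to camera coordinates). Camera axes: x right, y down, z forward; pixel columns grow to the right and rows downward; lengths in m; the calibration is good to about 2 mm. The wrist camera is an equidistant fisheye: a pixel r from the principal point sees the ray r / f radians off the axis. A picture is of the moment at which its call begins: read the wrist's pose just before it. calibration takes no time and is no camera call; for the wrist camera it gives the pose at the moment of the call.
- job_done(): hands the job in; it is judged then, once.
Trained networks look in the newest picture that a camera, given by its name, has taken for a name from the list of things; names that differ only in an ending like _2 or _b are one class to them, and where a whole thing is asked for, a point or a joint stands for the part that bears it (a point fixed in the world has none). Each returns a list of dicts, best first, with "conf" (0 to 1); they miss things now and then, are a little off and sometimes report something else, mostly with a low value. They report only what shows in the picture. A call takes as long as a camera call. They do not tell look-alikes from the thing itself.
- find_in(camera, query): "location" ([column, row] in pixels, amid what is visible of it).
- mark_of(camera, query): "location" ([column, row] in pixels: a listed point, or the origin of a listed thing).
The state is a dict: "t": time; "q": joint angles; "qd": joint speeds; "joint_efforts": joint torques, N m; "eef_pos": TCP position; "ee_rot": TCP orientation; "force": force on the tool from outside, world axes, zero at the start; "moment": the same for the moment, N m; "width": finger opening in m; "gripper_force": force on a finger pad.
Only numpy, scipy, OpenCV 4.12 (cv2) and the standard library are available. Lean on these libraries where they do the work, as an engineer would, in place of code of your own. Each camera call takes 0.05 s, during which the arm holds its last target. There are 200 camera calls.

## Task

Load the drilling jig: with one fingertip press down and hold the long bar beside the channel, so that the spring flap stays up clear of the wood block, and meanwhile with the other fingertip push the block along the channel, under the flap, until it is fully home against the end stop. Then let the bar come up so that the flap closes down onto the block, and move clear. Nothing is to be pinched or lifted, and the other loose things on the bench stay where they are.

Things in the scene. Friction and masses are not known exactly. Their poses are not given: they have to be found in the camera images.
- jig: Fixed drilling jig, plywood base 310x94x22 mm. Origin: bench level, channel centre; +x = pushing direction, +y = press bar's side. Base x -145..165, y -42..52; its top (channel floor) z 22 mm. Fence at y -26 (16 high), low guide at y 26 (10 high, x from -40), face of end stop at x 140. Near end open. Shaft along x at y 38, z 44 on 3 posts (y 28..48, x -140, 58, 135; to z 54); carries flap and bar.
- flap (a joint): Turn of the shaft with flap and press bar, rad; grows as the bar goes down. 0 = shut by its spring (lip 14 mm over the channel floor: the block cannot pass, it butts against the flap), 0.38 = flap resting on the block, over 0.41 = clear of the block, 0.75 = stop. The spring always shuts it; it takes about 2 N on the bar at first and 7 N at 0.57.
- press_bar (a point): Middle of the press bar's upper face: flat plate 150 mm long (jig x -135..15), 30 wide, beside the channel, turning about the shaft. At joint 0: middle at jig y 73, z 54 mm, covering y 59..86, outer edge tilted up 0.5 rad. At 0.5: level, covering y 58..88, z 36 mm. At 0.57 a fingertip at y 67..81 stands at z 34 mm. A fingertip can slide along it while holding it down. Only the bench is beneath.
- flap_lip (a point): Middle of the rounded lip (radius 4.5 mm) of the flap, a sloping aluminium sheet 45 mm long (jig x 80..125 mm) bent over from the shaft above the channel, top edge at z 70. At joint 0 it is at jig y -10, z 40.5 mm; it rises to z 64 mm at 0.5.
- block_center (a point): Centre of the sawn wood block to load: 130 mm long (its own y axis, along the channel, either way round), 44 wide, 32 high, about 60 g, loose on the channel floor in front of the flap, centre at z 38 mm, rear end 65 mm behind the centre. Fully home its centre is at jig x 75 mm and its rear end at jig x 10 mm.
- tape_measure: Bystander: yellow tape measure, 36 x 84 x 64 mm, beside the jig on its fence side. Origin under its centre.
- thin_offcut: Bystander: square wooden batten 34 x 150 x 34 mm lying beside the jig along its fence side, outside the channel. Origin under its centre.
- wax_tin: Bystander: flat round tin, 70 mm across, 24 mm high, on the bench near the jig's stop end on the bar's side. Origin under its centre.
- screwdriver: Bystander: screwdriver, 28 x 200 x 28 mm. Origin under its centre.
- cork_block: Bystander: cork sanding block, 62 x 112 x 36 mm. Origin under its centre.
Mind the look-alikes: they are no part of the job. What is shaped like the part that bears block_center but blue or orange is not meant.

How it is judged:
By the outcome, as a careful person would: the job done as asked, in the order asked, and still so for the second after the job is handed in, with the robot touching nothing.
It also fails if it takes over 35 s, if anything falls off the work surface, if the arm or the gripper's body presses on something with over 40 N, if the wrist force passes 120 N, or if a joint passes its speed limit or range.

## Working session

There is one attempt and no reset: what is moved stays moved. The work goes in short steps, Python scripts to look and compute and a shell command to move; the robot and the scene stay as the last step left them, time stands still between calls to the robot, and variables do not carry over. Pictures are saved under pics/ and viewed, at most 10 in all, crops included, and the job is handed in when it is done.

```bash
mkdir -p pics
cat > h.py <<'E'
import numpy as np, cv2
from station import *
def ray(cam,px):
    c=calibration(cam);E=np.array(c["extrinsics"]);R=E[:3,:3];t=E[:3,3]
    d=np.array([(px[0]-c["cx"])/c["fx"],(px[1]-c["cy"])/c["fy"],1.0])
    return -R.T@t, R.T@d
def onz(cam,px,z):
    o,d=ray(cam,px); return o+d*(z-o[2])/d[2]
def proj(cam,p):
    c=calibration(cam);E=np.array(c["extrinsics"]);q=E[:3,:3]@np.array(p)+E[:3,3]
    return np.array([c["fx"]*q[0]/q[2]+c["cx"],c["fy"]*q[1]/q[2]+c["cy"]])
E
python3 - <<'E'
from h import *
np.set_printoptions(precision=4,suppress=True)
s=get_state();print(s["t"],s["eef_pos"],s["ee_rot"],s["width"],tip_reach if not callable(tip_reach) else tip_reach())
for cam in("top","side"):
    im=grab_frame(cam);cv2.imwrite(f"pics/{cam}0.png",cv2.resize(im[:,:,::-1],(800,600)))
    print(cam,ray(cam,(256,192))[0])
    for q,z in(("jig",0),("press_bar",.054),("flap_lip",.0405),("block_center",.038),("tape_measure",0),("thin_offcut",0),("wax_tin",0),("screwdriver",0),("cork_block",0)):
        for m in mark_of(cam,q)[:3]: print(cam,q,np.round(m["conf"],2),np.round(m["location"]),onz(cam,m["location"],z))
print(get_state()["t"])
E
```

```text
0.0 [ 0.2712 -0.6176  0.2446] [ 3.14   -0.0001 -2.7279] 0.08768491619798982 0.019
top [ 0.3432 -0.1307  1.1641]
top jig 0.56 [233. 167.] [ 0.5238 -0.0452  0.    ]
top press_bar 0.79 [212. 135.] [0.6029 0.0066 0.054 ]
top flap_lip 0.98 [265. 176.] [ 0.4939 -0.1333  0.0405]
top block_center 0.93 [228. 168.] [ 0.5155 -0.0348  0.038 ]
top block_center 0.67 [138. 164.] [0.5293 0.2096 0.038 ]
top block_center 0.61 [296. 258.] [ 0.2755 -0.2119  0.038 ]
top tape_measure 0.59 [261. 215.] [ 0.3905 -0.1203  0.    ]
top thin_offcut 0.91 [189. 196.] [0.4448 0.0771 0.    ]
top thin_offcut 0.22 [383. 195.] [ 0.4438 -0.4575  0.    ]
top wax_tin 0.71 [257. 131.] [ 0.625  -0.1119  0.    ]
top screwdriver 0.92 [350. 253.] [ 0.2861 -0.3606  0.    ]
top cork_block 0.85 [382. 196.] [ 0.4394 -0.4546  0.    ]
side [ 0.292  -1.0251  0.4558]
side press_bar 0.73 [305. 176.] [ 0.5999 -0.0133  0.054 ]
side press_bar 0.58 [282. 198.] [ 0.4988 -0.1571  0.054 ]
side flap_lip 0.57 [279. 203.] [ 0.4918 -0.1555  0.0405]
side flap_lip 0.19 [203. 269.] [ 0.2872 -0.415   0.0405]
side block_center 0.7 [197. 227.] [ 0.28   -0.2424  0.038 ]
side block_center 0.63 [282. 184.] [ 0.5276 -0.0258  0.038 ]
side tape_measure 0.5 [239. 215.] [ 0.3904 -0.1276  0.    ]
side thin_offcut 0.75 [304. 172.] [0.6491 0.1664 0.    ]
side thin_offcut 0.49 [247. 185.] [0.4387 0.0812 0.    ]
side wax_tin 0.71 [320. 207.] [ 0.6168 -0.1126  0.    ]
side screwdriver 0.89 [201. 274.] [ 0.2819 -0.3719  0.    ]
side screwdriver 0.61 [247. 184.] [0.4398 0.0869 0.    ]
side cork_block 0.57 [286. 285.] [ 0.4434 -0.4381  0.    ]
1.0
```

View pics/top0.png

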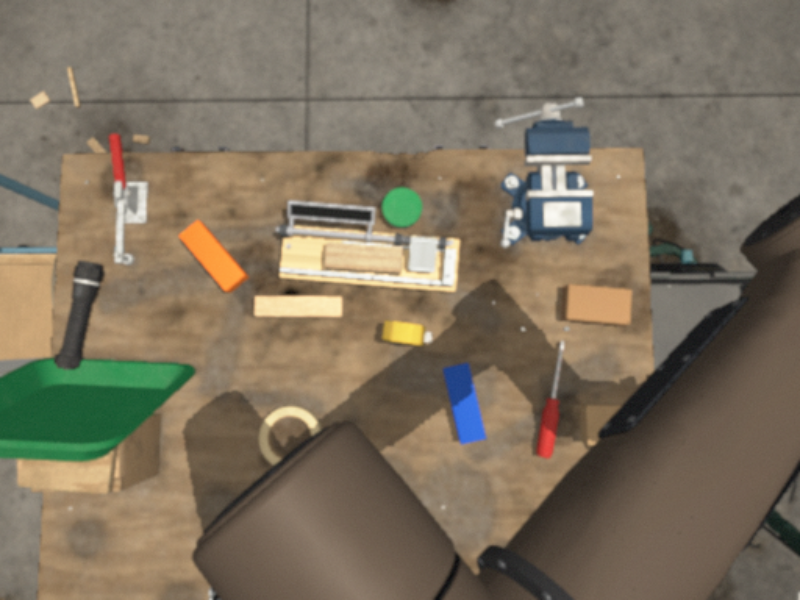

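View pics/side0.png

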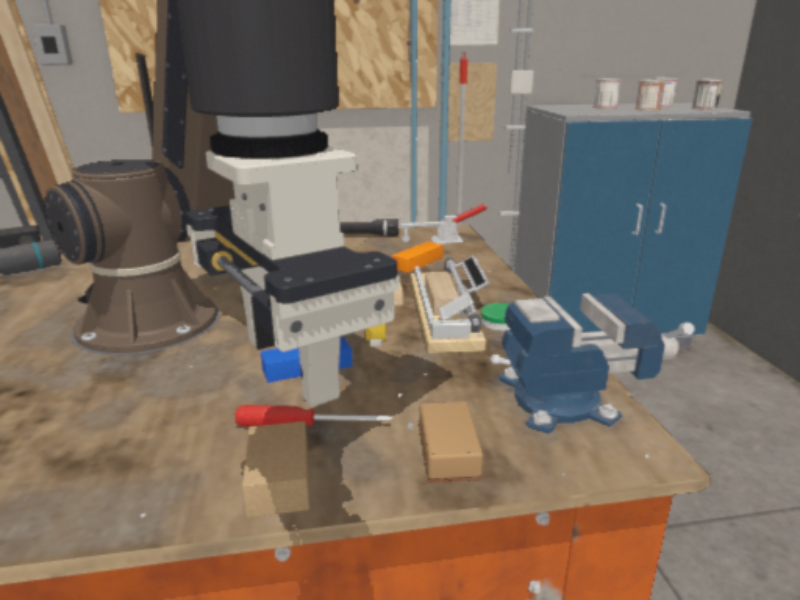

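The top view shows the jig at about (370,250) in the 800-px image. Its pushing direction is image-right (world -y) and the bar is on the far side (world +x). The natural block is in the channel, and the orange and blue look-alikes are outside. I'll zoom in to get the jig's yaw.

Run:
```python
from h import *
im=cv2.imread("pics/top0.png")
im=grab_frame("top")[:,:,::-1]
cv2.imwrite("pics/crop1.png",cv2.resize(im[122:202,170:302],(792,480),interpolation=cv2.INTER_CUBIC))
```

```text
(no output)
```

View pics/crop1.png

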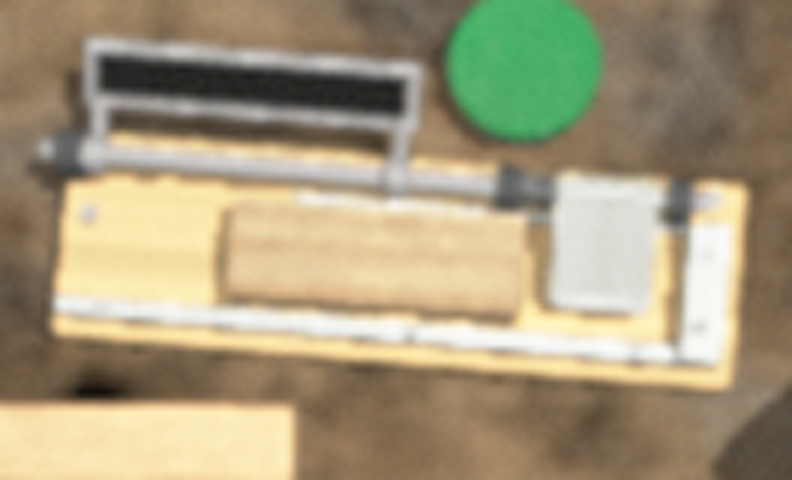

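The crop shows the base corners at about (50,333), (732,388) and (748,182), the bar's outer corners at (88,38) and (421,65), and the block from (222..527). I'll fit the jig pose to these.

```bash
cat >> h.py <<'E'
def J(P,p): # jig mm -> world m ; P=x,y,yaw
    c,s=np.cos(P[2]),np.sin(P[2]);p=np.array(p)/1000
    return np.array([P[0]+c*p[0]-s*p[1],P[1]+s*p[0]+c*p[1],p[2]])
def Ji(P,w):
    c,s=np.cos(P[2]),np.sin(P[2]);d=np.array(w[:2])-P[:2]
    return np.array([c*d[0]+s*d[1],-s*d[0]+c*d[1]])*1000
E
python3 - <<'E'
from h import *
from scipy.optimize import least_squares
np.set_printoptions(precision=4,suppress=True)
L=[((50,333),(-145,-42,22)),((732,388),(165,-42,22)),((748,182),(165,52,22)),((88,38),(-135,86,61)),((421,65),(15,86,61)),((513,186),(58,38,54)),((680,200),(135,38,54)),((62,153),(-140,38,54))]
px=lambda c:(170+c[0]/6,122+c[1]/6)
f=lambda P:np.concatenate([proj("top",J(P,b))-px(a) for a,b in L])
r=least_squares(f,[.52,-.045,-1.63],loss="soft_l1");print(r.x,f(r.x).reshape(-1,2))
np.save("P.npy",r.x);P=r.x
bl=[Ji(P,onz("top",px(c),.054)) for c in((228,205),(527,218),(520,318),(222,303))];print(bl,np.mean(bl,0))
for n,z,m in(("wax_tin",0,(257,131)),("thin",.0,(189,196)),("tape",0,(261,215))):print(n,Ji(P,onz("top",m,z)))
for n,p in (("pt",(-60,73,54)),("lip",(102.5,-10,40.5))):print(n,J(P,p))
print(np.degrees(P[2]),J(P,(-100,74,0)),J(P,(-80,0,0)),J(P,(0,74,0)))
E
```

```text
[ 0.5212 -0.0454 -1.6585] [[ 0.0738  0.2549]
 [ 0.0568  0.2425]
 [-0.0792  0.4691]
 [-0.5198  0.3573]
 [ 0.0218  0.2255]
 [-0.6324 -0.434 ]
 [ 0.4362 -0.4868]
 [ 0.6145 -0.7668]]
[array([-65.4707,  18.3642]), array([67.1423, 23.1456]), array([ 67.7533, -21.5779]), array([-63.9128, -25.5104])] [ 1.378  -1.3946]
wax_tin [ 56.7783 109.756 ]
thin [-115.2373  -87.6974]
tape [  87.1655 -123.6382]
pt [0.5992 0.008  0.054 ]
lip [ 0.5023 -0.1466  0.0405]
-95.02489436588003 [0.6037 0.0477 0.    ] [0.5283 0.0343 0.    ] [ 0.595  -0.0519  0.    ]
```

```bash
R='{"delta_pos":[0.41,0.91,0],"dr":[0,0,2.55]}'; true
python3 -m handwheel '[{"delta_pos":[0.41,0.91,0],"dr":[0,0,2.55]},{"delta_pos":[0.41,0.91,0],"dr":[0,0,2.55]},{"delta_pos":[0.41,0.91,0],"dr":[0,0,2.55]},{"delta_pos":[0.41,0.91,0],"dr":[0,0,2.55]},{"delta_pos":[0.41,0.91,0],"dr":[0,0,2.55]},{"delta_pos":[0.41,0.91,0],"dr":[0,0,2.55]},{"delta_pos":[0.41,0.91,0],"dr":[0,0,2.55]},{"delta_pos":[0.41,0.91,0],"dr":[0,0,2.55]},{"delta_pos":[0.41,0.91,0],"dr":[0,0,2.55]},{"delta_pos":[0.41,0.91,0],"dr":[0,0,2.55]}]' -0.23
python3 -m handwheel '[{"delta_pos":[0.41,0.91,0],"dr":[0,0,2.55]},{"delta_pos":[0.41,0.91,0],"dr":[0,0,2.55]},{"delta_pos":[0.41,0.91,0],"dr":[0,0,2.55]},{"delta_pos":[0.41,0.91,0],"dr":[0,0,2.55]},{"delta_pos":[0.41,0.91,0],"dr":[0,0,2.55]},{"delta_pos":[0.41,0.91,0],"dr":[0,0,2.55]},{"delta_pos":[0.41,0.91,0],"dr":[0,0,2.55]},{"delta_pos":[0.41,0.91,0],"dr":[0,0,2.55]},{"delta_pos":[0.41,0.91,0],"dr":[0,0,2.55]},{"delta_pos":[0.41,0.91,0],"dr":[0,0,2.55]}]'
```

```text
t: 2.05
eef_pos: [0.3947, -0.3439, 0.2458]
ee_rot: [-3.141, 0.0, -2.281]
force: [0.4, 0.3, 0.2]
width: 0.0541
gripper_force: 0.0
t: 3.05
eef_pos: [0.5178, -0.0708, 0.2459]
ee_rot: [-3.141, 0.0, -1.836]
force: [-0.3, -0.6, 1.4]
width: 0.0538
gripper_force: 0.0
```

```bash
python3 -m handwheel '[{"delta_pos":[0.4,0.89,0],"dr":[0,0,2.54]},{"delta_pos":[0.4,0.89,0],"dr":[0,0,2.54]},{"delta_pos":[0.4,0.89,0],"dr":[0,0,2.54]},{"delta_pos":[0.4,0.89,0],"dr":[0,0,2.54]},{"delta_pos":[0,0,-0.8],"dr":[0,0,0]},{"delta_pos":[0,0,-0.8],"dr":[0,0,0]},{"delta_pos":[0,0,-0.8],"dr":[0,0,0]},{"delta_pos":[0,0,-0.8],"dr":[0,0,0]},{"delta_pos":[0,0,0],"dr":[0,0,0]}]'
python3 - <<'E'
from h import *
np.set_printoptions(precision=4,suppress=True)
P=np.load("P.npy");s=get_state();print(s["eef_pos"],Ji(P,s["eef_pos"]),s["ee_rot"][2]-P[2])
c=calibration("wrist");
im=grab_frame("wrist");im=im[:,:,::-1].copy()
E=np.array(c["extrinsics"])
def pw(p):
    q=E[:3,:3]@p+E[:3,3];th=np.arctan2(np.hypot(q[0],q[1]),q[2]);a=np.arctan2(q[1],q[0])
    return np.array([c["cx"]+c["fx"]*th*np.cos(a),c["cy"]+c["fy"]*th*np.sin(a)])
b=cv2.resize(im,(800,600),interpolation=cv2.INTER_CUBIC);k=800/512
for p in((-135,86,61),(15,86,61),(-145,-42,22),(-65,22,54),(-65,-22,54),(-85,74,54),(-85,0,22),(165,-42,22),(80,-10,40.5),(125,-10,40.5)):
    u=pw(J(P,p))*k;cv2.drawMarker(b,tuple(int(v) for v in u),(0,0,255),0,14,1)
cv2.imwrite("pics/w1.png",b)
for q in("block_center","press_bar","flap_lip"):
    for m in mark_of("wrist",q)[:2]:
        d=(np.array(m["location"])-[c["cx"],c["cy"]])/[c["fx"],c["fy"]];th=np.hypot(*d)
        r=np.array([*(d/th*np.sin(th)),np.cos(th)]);R=E[:3,:3];o=-R.T@E[:3,3];r=R.T@r
        z={"block_center":.038,"press_bar":.054,"flap_lip":.0405}[q];print(q,round(m["conf"],2),Ji(P,o+r*(z-o[2])/r[2]))
E
```

```text
t: 3.95
eef_pos: [0.5633, 0.0343, 0.1465]
ee_rot: [3.136, -0.002, -1.661]
force: [0.6, -0.6, -0.1]
width: 0.0539
gripper_force: 0.0
[0.5633 0.0343 0.1465] [-83.0634  34.9584] -0.0023592230326459074
block_center 0.65 [0.5195 3.6838]
press_bar 0.81 [-62.4884  74.8183]
```

View pics/w1.png

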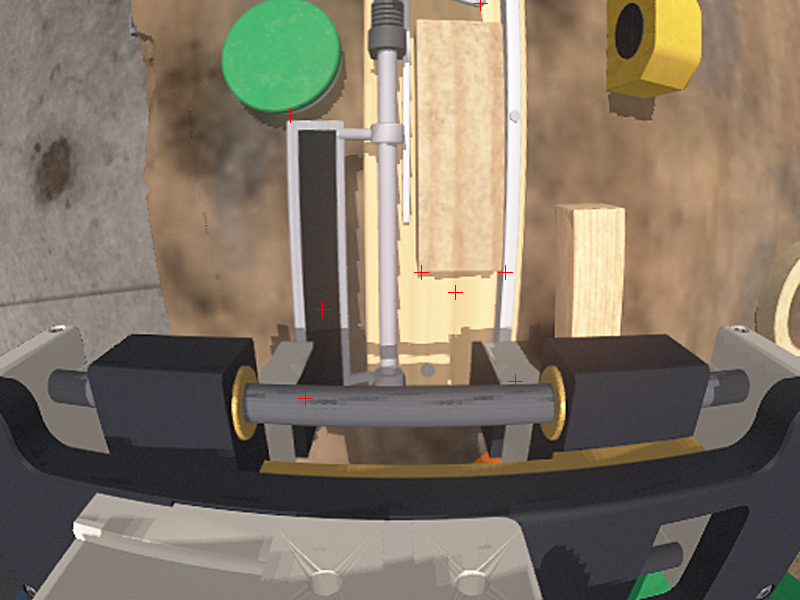

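The wrist view agrees with the fit to about 3 mm. The block's rear corners are at (418,272) and (503,272), right on the predicted marks. The left finger is over the bar and the right finger over the channel, behind the block. Next I descend.

```bash
python3 -m handwheel '[{"delta_pos":[0.06,0.1,0],"dr":[0,0,0]},{"delta_pos":[0,0,-0.5],"dr":[0,0,0]},{"delta_pos":[0,0,-0.5],"dr":[0,0,0]},{"delta_pos":[0,0,-0.5],"dr":[0,0,0]},{"delta_pos":[0,0,-0.5],"dr":[0,0,0]},{"delta_pos":[0,0,-0.3],"dr":[0,0,0]},{"delta_pos":[0,0,-0.2],"dr":[0,0,0]},{"delta_pos":[0,0,-0.15],"dr":[0,0,0]},{"delta_pos":[0,0,-0.15],"dr":[0,0,0]},{"delta_pos":[0,0,0],"dr":[0,0,0]}]'
python3 -m handwheel '[{"delta_pos":[0,0,-0.1],"dr":[0,0,0]},{"delta_pos":[0,0,-0.1],"dr":[0,0,0]},{"delta_pos":[0,0,-0.1],"dr":[0,0,0]},{"delta_pos":[0,0,0],"dr":[0,0,0]},{"delta_pos":[0,0,0],"dr":[0,0,0]}]'
python3 -c "
from h import *
P=np.load('P.npy');s=get_state();print(Ji(P,s['eef_pos']),s['force'],s['moment'])"
```

```text
t: 5.15
eef_pos: [0.5679, 0.038, 0.0658]
ee_rot: [-3.14, 0.0, -1.66]
force: [0.6, 0.8, 3.3]
width: 0.0544
gripper_force: 1.3
t: 5.65
eef_pos: [0.5675, 0.038, 0.0567]
ee_rot: [-3.141, 0.0, -1.66]
force: [2.0, 1.3, 5.0]
width: 0.0538
gripper_force: 2.2
[-87.13262952  38.74156457] [2.00969692 1.26126587 5.03983606] [ 0.44521679 -0.45981682  0.01142096]
```

```bash
python3 -m handwheel '[{"delta_pos":[-0.02,0,-0.07],"dr":[0,0,0]},{"delta_pos":[-0.02,0,-0.07],"dr":[0,0,0]},{"delta_pos":[0,0,0],"dr":[0,0,0]}]'
python3 - <<'E'
from h import *
P=np.load('P.npy');s=get_state();print(Ji(P,s['eef_pos']),s['force'])
im=grab_frame("side")[:,:,::-1]
a=cv2.resize(im[150:240,230:350],(800,600),interpolation=cv2.INTER_CUBIC)
cv2.imwrite("pics/s1.png",a)
E
```

```text
t: 5.95
eef_pos: [0.5663, 0.0381, 0.0527]
ee_rot: [-3.141, 0.0, -1.66]
force: [0.8, 1.2, 8.5]
width: 0.0541
gripper_force: 3.8
[-87.12705847  37.59744063] [0.7941862  1.1941344  8.46970928]
```

View pics/s1.png

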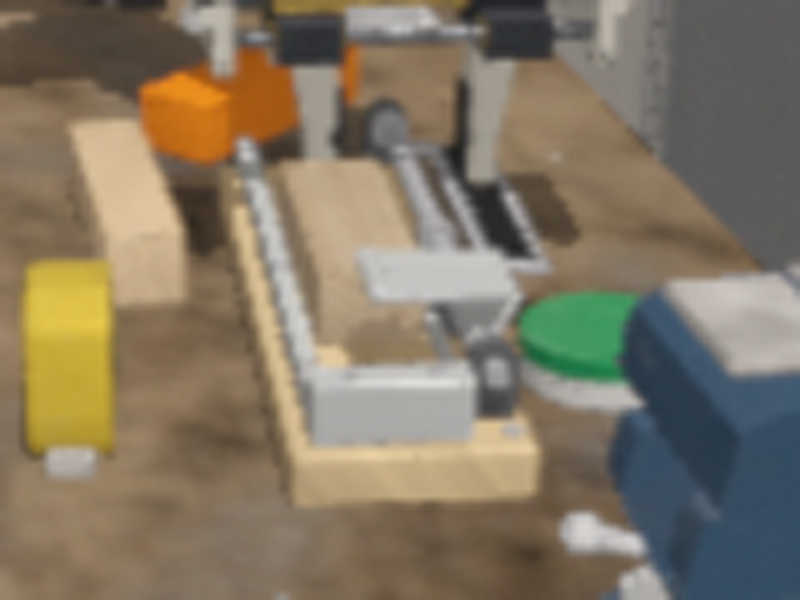

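The side view shows the bar held level under the right finger at (485,180), the flap raised at (430,275), and the left finger behind the block. Now I push.

```bash
python3 -m handwheel '[{"delta_pos":[-0.018,-0.2,0],"dr":[0,0,0]},{"delta_pos":[-0.018,-0.2,0],"dr":[0,0,0]},{"delta_pos":[-0.018,-0.2,0],"dr":[0,0,0]},{"delta_pos":[-0.018,-0.2,0],"dr":[0,0,0]},{"delta_pos":[-0.018,-0.2,0],"dr":[0,0,0]},{"delta_pos":[-0.018,-0.2,0],"dr":[0,0,0]},{"delta_pos":[-0.018,-0.2,0],"dr":[0,0,0]},{"delta_pos":[-0.018,-0.2,0],"dr":[0,0,0]},{"delta_pos":[-0.018,-0.2,0],"dr":[0,0,0]},{"delta_pos":[0,0,0],"dr":[0,0,0]}]'
python3 -c "
from h import *
P=np.load('P.npy');s=get_state();print(Ji(P,s['eef_pos']),s['force'],s['moment'])"
```

```text
t: 7.0
eef_pos: [0.5622, -0.016, 0.0532]
ee_rot: [-3.139, 0.001, -1.66]
force: [1.7, 1.6, 6.6]
width: 0.0536
gripper_force: 3.5
[-32.92184118  38.25442268] [1.68197281 1.59217896 6.6196275 ] [ 0.66275129 -0.7274217   0.07651399]
```

```bash
python3 -m handwheel '[{"delta_pos":[-0.02,-0.2,-0.01],"dr":[0,0,0]},{"delta_pos":[-0.02,-0.2,0],"dr":[0,0,0]},{"delta_pos":[-0.02,-0.2,0],"dr":[0,0,0]},{"delta_pos":[-0.02,-0.2,0],"dr":[0,0,0]},{"delta_pos":[-0.01,-0.08,0],"dr":[0,0,0]},{"delta_pos":[-0.01,-0.08,0],"dr":[0,0,0]},{"delta_pos":[0,0,0],"dr":[0,0,0]}]'
python3 - <<'E'
from h import *
P=np.load('P.npy');s=get_state();print(Ji(P,s['eef_pos']),s['force'],s['moment'])
im=grab_frame("side")[:,:,::-1]
cv2.imwrite("pics/s2.png",cv2.resize(im[150:240,230:350],(800,600),interpolation=cv2.INTER_CUBIC))
E
```

```text
t: 7.7
eef_pos: [0.5594, -0.0444, 0.0529]
ee_rot: [-3.139, 0.001, -1.66]
force: [1.2, 3.8, 7.7]
width: 0.0541
gripper_force: 3.7
[-4.3638665  37.86882514] [1.19546758 3.78090404 7.69018167] [ 1.38161321 -0.67199992  0.05656423]
```

View pics/s2.png

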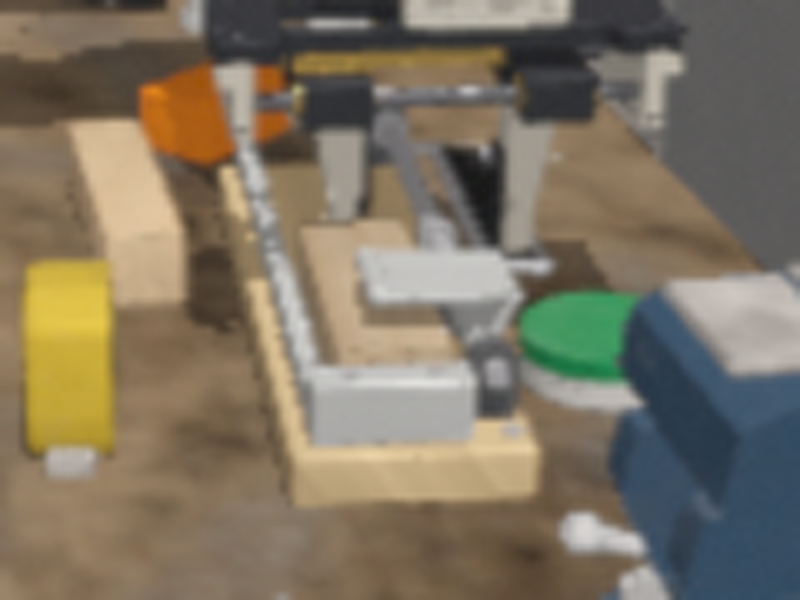

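The block is under the raised flap and close to the stop. I'll push slowly until the y force rises.

```bash
python3 -m handwheel '[{"delta_pos":[-0.01,-0.06,0],"dr":[0,0,0]},{"delta_pos":[0,-0.06,0],"dr":[0,0,0]},{"delta_pos":[-0.01,-0.05,0],"dr":[0,0,0]},{"delta_pos":[0,0,0],"dr":[0,0,0]}]'
python3 -c "
from h import *
P=np.load('P.npy');s=get_state();print(Ji(P,s['eef_pos']),s['force'],s['moment'])"
```

```text
t: 8.15
eef_pos: [0.5595, -0.0464, 0.053]
ee_rot: [-3.137, 0.005, -1.661]
force: [-1.7, 22.3, 9.8]
width: 0.054
gripper_force: 14.0
[-2.31382299 38.15919218] [-1.70195131 22.26684107  9.82649086] [ 8.32295694  0.38063869 -0.59375589]
```

Run:
```python
from h import *
w=grab_frame("wrist")[:,:,::-1]; t=grab_frame("top")[:,:,::-1]
a=cv2.resize(w[0:260,120:440],(490,398),interpolation=cv2.INTER_CUBIC);b=cv2.resize(t[140:200,245:301],(300,321),interpolation=cv2.INTER_CUBIC)
o=np.zeros((398,790,3),np.uint8);o[:,:490]=a;o[:321,490:]=b
cv2.imwrite("pics/w2.png",o)
```

```text
(no output)
```

View pics/w2.png

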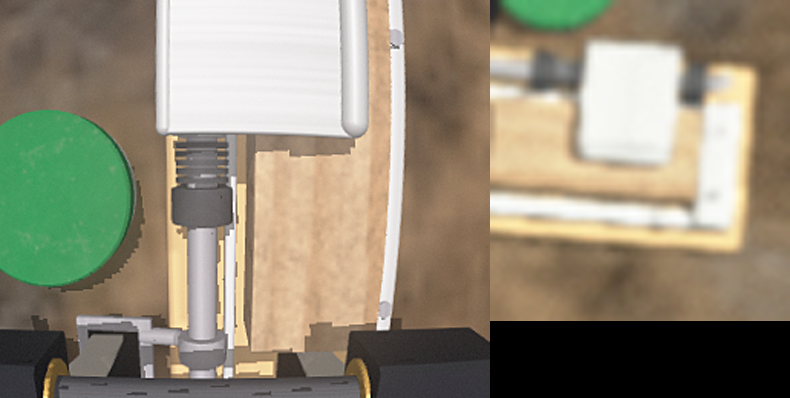

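The top crop (right) shows the block's front end flush with the stop face at (697,175). I'll ease the pusher back while still holding the bar, then let the bar rise slowly and lift clear.

```bash
python3 -m handwheel '[{"delta_pos":[0.01,0.1,0],"dr":[0,0,0]},{"delta_pos":[0.01,0.1,0],"dr":[0,0,0]},{"delta_pos":[0,0,0],"dr":[0,0,0]},{"delta_pos":[0,0,0.08],"dr":[0,0,0]},{"delta_pos":[0,0,0.08],"dr":[0,0,0]},{"delta_pos":[0,0,0.1],"dr":[0,0,0]},{"delta_pos":[0,0,0.1],"dr":[0,0,0]},{"delta_pos":[0,0,0.15],"dr":[0,0,0]},{"delta_pos":[0,0,0.2],"dr":[0,0,0]},{"delta_pos":[0,0,0.2],"dr":[0,0,0]}]'
python3 -m handwheel '[{"delta_pos":[0,0,0.3],"dr":[0,0,0]},{"delta_pos":[0,0,0.5],"dr":[0,0,0]},{"delta_pos":[0,0,0.8],"dr":[0,0,0]},{"delta_pos":[0,0,1],"dr":[0,0,0]},{"delta_pos":[0,0,1],"dr":[0,0,0]},{"delta_pos":[0,0.8,0.8],"dr":[0,0,0]},{"delta_pos":[0,0.8,0.5],"dr":[0,0,0]},{"delta_pos":[0,0.8,0],"dr":[0,0,0]},{"delta_pos":[0,0.8,0],"dr":[0,0,0]},{"delta_pos":[0,0,0],"dr":[0,0,0]}]'
python3 - <<'E'
from h import *
P=np.load('P.npy');s=get_state();print(s['force'])
t=grab_frame("top")[:,:,::-1];d=grab_frame("side")[:,:,::-1]
o=np.zeros((400,800,3),np.uint8);o[:300,:400]=cv2.resize(t[125:206,192:300],(400,300),interpolation=cv2.INTER_CUBIC);o[:300,400:]=cv2.resize(d[150:240,230:350],(400,300),interpolation=cv2.INTER_CUBIC)
cv2.imwrite("pics/f.png",o[:300])
E
```

```text
t: 9.25
eef_pos: [0.5576, -0.0442, 0.0795]
ee_rot: [3.141, -0.0, -1.66]
force: [0.3, 0.4, 0.1]
width: 0.0543
gripper_force: 0.0
t: 10.25
eef_pos: [0.5581, 0.0539, 0.2272]
ee_rot: [-3.141, 0.001, -1.658]
force: [-0.2, -0.4, 0.1]
width: 0.0538
gripper_force: 0.0
[-0.1817345  -0.39508617  0.07513565]
```

View pics/f.png

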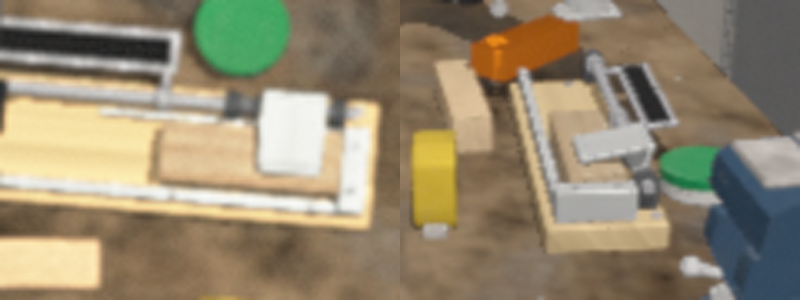

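The block's front end is against the stop (about 342,180), the flap rests on it, the bystanders have not moved, and the arm is clear.

```bash
python3 -c "
from station import *
print(job_done())"
```

```text
the job is handed in; nothing more can be done
None
```

The block is home against the end stop with the flap closed down on it, the arm is clear, and the job was handed in at about 10 s of the 35 s allowed; no verdict came back.

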